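# Put the bench kit back on its shadow boards

### The job

Put the four loose pieces of the bench kit - the cork sanding block, the black push handle, the steel pull handle and the square wooden block - back on the four small shadow boards, each standing upright on the board whose black silhouette matches its outline from above, centred on the silhouette and lined up with it (either way round is fine). Leave the wax tin and the wooden wedge where they are.

Things in the scene. Friction and masses are not known exactly. Their poses are not given: they have to be found in the camera images.
- sanding_block: Brown cork sanding block, lying flat: 64 mm (x) x 112 mm (y) x 32 mm high, 0.09 kg. Origin: centre of its underside; z up. Grasp across the 64 mm width. Belongs on board_sanding.
- push_handle: Black moulded push handle, standing: a base plate 38 mm (x) x 118 mm (y) and 10 mm thick, two posts at the ends and a top bar 34 mm wide (x), 104 mm long (y), from 53 to 69 mm above the underside; open (72 mm along y) under the bar. 0.12 kg. Origin: centre of its underside; z up. Grasp the middle of the bar across its 34 mm. Belongs on board_push.
- pull_handle: Steel drawer pull standing on its two round feet (20 mm across, 110 mm apart along y), 20 mm (x) x 130 mm (y) x 52 mm high; the bow is a 10 mm thick bar along y, in its middle from about 41 to 51 mm above the underside, open beneath. 0.09 kg. Origin: midway between the feet at their underside; z up. Grasp the middle of the bow across its 10 mm (along x). Belongs on board_pull.
- square_block: Plain wooden block, a 64 x 64 mm square, 64 mm high, 0.17 kg. Origin: centre of its underside; x and y along its sides, z up. May be turned by quarter turns. Belongs on board_block.
- board_sanding: Wooden board, fixed flat on the table, 90 mm (x) x 140 mm (y), 8 mm thick, with a flat black silhouette centred on its top, its length along y: a wide rectangle, 68 x 116 mm (the sanding block's). Origin: centre of the board's underside, 8 mm below the silhouette's centre; z up.
- board_push: Wooden board, fixed flat on the table, 90 mm (x) x 140 mm (y), 8 mm thick, with a flat black silhouette centred on its top, its length along y: a narrow rectangle, 42 x 122 mm (the push handle's). Origin: centre of the board's underside, 8 mm below the silhouette's centre; z up.
- board_pull: Wooden board, fixed flat on the table, 90 mm (x) x 140 mm (y), 8 mm thick, with a flat black silhouette centred on its top, its length along y: a thin bar 14 mm wide with two round discs of 25 mm at its ends, 110 mm apart (the pull handle's). Origin: centre of the board's underside, 8 mm below the silhouette's centre; z up.
- board_block: Wooden board, fixed flat on the table, 90 mm (x) x 140 mm (y), 8 mm thick, with a flat black silhouette centred on its top, its length along y: a square, 68 x 68 mm (the square block's). Origin: centre of the board's underside, 8 mm below the silhouette's centre; z up.
- wax_tin: Bystander: round green tin, 72 mm across, 34 mm high, loose. Origin: centre of its underside. Leave it alone.
- wedge: Bystander: slim plain wooden wedge lying flat, 30 mm (x) x 120 mm (y) x 26 mm high at its thick end, loose. Origin: centre of its underside. Leave it alone.
There are look-alikes about, which are no part of the job. What is shaped like the board_block but green or red is not meant.

How it is judged:
By the outcome, as a careful person would: the job done as asked, in the order asked, and still so for the second after the job is handed in, with the robot touching nothing.
It also fails if it takes over 109 s, if anything falls off the work surface, if the arm or the gripper's body presses on something with over 40 N, if the wrist force passes 120 N, or if a joint passes its speed limit or range.

### The arm

A 7-joint arm with a two-finger parallel gripper is mounted at the origin on the work surface; the furniture and walls round the work are solid. World frame = base frame: x ahead of the robot, y to its left, z up, the work surface at z = 0. Lengths are in m, angles in rad, forces in N, time in s.
With the tool pointing down it reaches from about 0.425 to 0.925 m from the base axis. Payload 6.8 kg.
Tool frame: the origin (TCP) lies at the very end of the fingers, on their centre line; the grasp point (between the pads) lies 19 mm behind it; z points along the fingers, y is the line along which they close (so a half turn about z gives the same grasp; the last joint's range is limited). The gripper opens to 85 mm and grips with 20 to 120 N. Pads are 22 mm wide; open, the fingers measure 114 mm over their backs; the gripper's body (76 mm by 85 mm) begins 54 mm behind the grasp point. The pads swing forward as they close: fully open they stand 13 mm farther back than shut.
Start: joints at [1.03, 0.477, 0.022, 1.555, -0.011, 1.109, -0.083], TCP at [0.283, -0.613, 0.193] pointing down, gripper open.
Joint ranges: [-2.96, 2.96], [-0.34, 2.1], [-1.41, 1.46], [0.24, 2.44], [-1.37, 4.51], [0.17, 1.92], [-2.96, 2.96]. Speed limits (rad/s): [2.39, 2.39, 3.14, 3.14, 3.14, 3.14, 3.14].

### API

Orientations are given as a unit quaternion [w, x, y, z].
In Python, from station import bot gives the robot as it stands. The module is installed in compiled form; this text tells all that it offers.
- The arm moves only by the shell command python3 -m jog 'ROWS' [OPENING] [FORCE]. ROWS is JSON, a list of rows, each a list of 4 numbers: the shift along the tool's x, y, z in cm, then the turn about the tool's z in rad. In form: [[x, y, z, spin], ...]. A call has 1 to 20 rows; each row is the pose to reach, as a shift and turn from the pose commanded when the call began, along the tool's axes at that moment; what a row does not reach only later rows make up. A row lasts 1/12 s, in which the tool goes at most 41.7 mm and 7.16 degrees, less where a joint would pass 70% of its speed; a pose out of reach is approached as far as the arm can. A call with a gripper value outside its range is refused whole. OPENING is the closure, from -1 (fully open) to 1 (shut), set as the call begins (- or left out, the last holds). The fingers move at their own pace and stop on an object; FORCE is the grip in N (left out, the last holds). Time passes only in rows, so rows that repeat a pose let the fingers close. It gives the time, the measured TCP pose, the force, the opening and the grip force at its end, in the units of the state.
- bot.get_obs(): the state, without advancing time (a new reading comes with each control period).
- bot.read_camera(name): name is "side" or "top"; returns a dict with "pixels" (420x560x3 uint8, red, green, blue), "depth" (420x560 float32, m along the optical axis (not along the pixel's ray), 0 where there is no reading), "fovy" (degrees; the focal length in pixels is half the picture's height over the tangent of half this angle, whatever the lens; pixels are square), "cx", "cy" (the principal point, pixels), "pose" (4x4, takes a point from camera to world coordinates). Camera axes: x right, y down, z forward; pixel columns grow to the right and rows downward; lengths in m; the calibration is good to about 2 mm. A picture is of the moment at which its call begins.
- bot.hand_in(): hands the job in; it is judged then, once.
The state is a dict: "t": time; "q": joint angles; "joint_vel": joint speeds; "joint_torque": joint torques, N m; "eef_pos": TCP position; "tool_rot": TCP orientation; "contact_force": force on the tool from outside, world axes, zero at the start; "torque": the same for the moment, N m; "gripper_width": opening from 0.0 (shut) to 1.0 (fully open); "grasp_force": force on a finger pad.
Only numpy, scipy, OpenCV 4.12 (cv2) and the standard library are available. Lean on these libraries where they do the work, as an engineer would, in place of code of your own. Each camera call takes 0.05 s, during which the arm holds its last target. There are 200 camera calls.

## Working session

There is one attempt and no reset: what is moved stays moved. The work goes in short steps, Python scripts to look and compute and a shell command to move; the robot and the scene stay as the last step left them, time stands still between calls to the robot, and variables do not carry over. Pictures are saved under pics/ and viewed, at most 14 in all, crops included, and the job is handed in when it is done.

```bash
mkdir -p pics; python3 - <<'E'
from station import bot
import cv2,numpy as np
o=bot.get_obs(); print({k:np.round(v,3).tolist() for k,v in o.items()})
for n in("top","side"):
    c=bot.read_camera(n); cv2.imwrite(f"pics/{n}0.png",c["pixels"][:,:,::-1]); np.save(f"{n}0.npy",c,allow_pickle=True)
    print(n,c["fovy"],c["cx"],c["cy"],np.round(c["pose"],3).tolist())
E
```

```text
{'t': 0.0, 'q': [1.03, 0.478, 0.022, 1.556, -0.012, 1.109, -0.083], 'joint_vel': [-0.001, -0.001, -0.001, -0.001, 0.001, 0.001, 0.001], 'joint_torque': [0.0, -59.645, 1.608, -28.12, 0.012, 0.009, 0.0], 'eef_pos': [0.283, -0.612, 0.192], 'tool_rot': [-0.001, 0.977, 0.215, -0.0], 'contact_force': [0.417, -1.072, 0.407], 'torque': [0.051, 0.033, 0.053], 'grasp_force': 0.0, 'gripper_width': 0.994}
top 49.32356889604214 281.93159068326617 216.9150277467173 [[-0.022, -0.997, 0.071, 0.339], [-1.0, 0.021, -0.013, 0.061], [0.012, -0.071, -0.997, 1.485], [0.0, 0.0, 0.0, 1.0]]
side 54.40463495617661 280.0695873825938 209.04212678429775 [[-0.998, 0.003, -0.061, 0.486], [0.056, 0.439, -0.897, 1.165], [0.024, -0.898, -0.439, 0.592], [0.0, 0.0, 0.0, 1.0]]
```

View pics/top0.png

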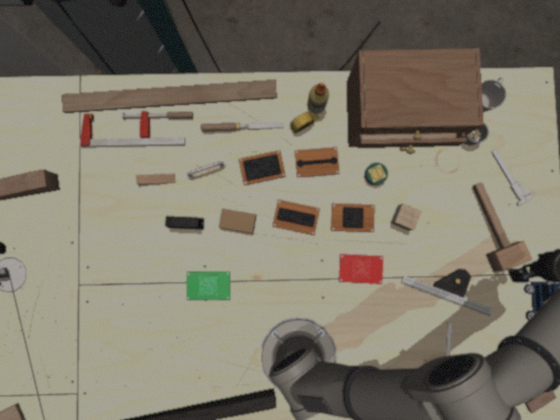

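View pics/side0.png

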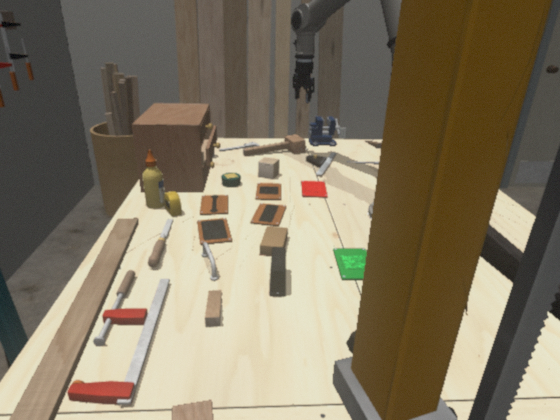

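```bash
python3 - <<'E'
import cv2,numpy as np
c=np.load("top0.npy",allow_pickle=True).item()
im=c["pixels"][130:260,130:430,::-1]
cv2.imwrite("pics/crop0.png",cv2.resize(im,(795,345),interpolation=cv2.INTER_CUBIC))
p=c["pose"];f=210/np.tan(np.radians(c["fovy"]/2))
for (u,v) in [(352,217),(325,245),(220,195),(120,250),(237,221),(206,165),(185,222),(406,215),(450,250),(110,330)]:
    d=c["depth"][v,u]; print(u,v,np.round(p[:3,:3]@[(u-c["cx"])/f*d,(v-c["cy"])/f*d,d]+p[:3,3],4))
E
```

```text
352 217 [ 0.4388 -0.1842  0.0141]
325 245 [ 0.3506 -0.0957  0.0013]
220 195 [0.5207 0.2419 0.0025]
120 250 [ 0.3493  0.5675 -0.0031]
237 221 [0.4327 0.1853 0.0328]
206 165 [0.6099 0.278  0.0574]
185 222 [0.4304 0.3417 0.0753]
406 215 [ 0.4384 -0.3462  0.0603]
450 250 [ 0.3254 -0.5014  0.0023]
110 330 [ 9.570e-02  5.975e-01 -1.000e-04]
```

View pics/crop0.png

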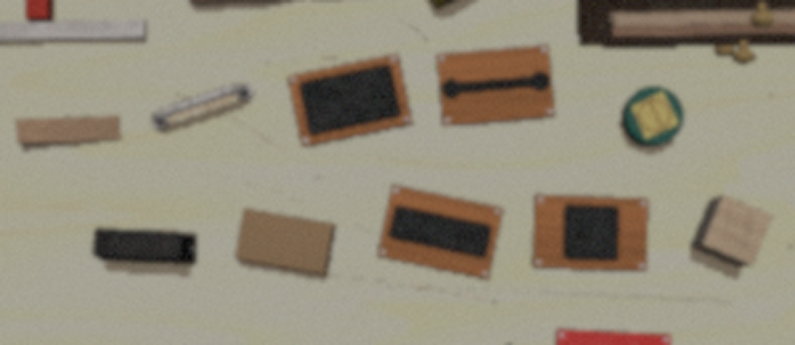

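The candidates in the full top picture are:
- **Boards:** sanding (262,167), pull (317,162), push (296,217) and block (352,217). The green (208,286) and red (361,269) boards are decoys.
- **Loose pieces:** cork block (237,221), with the slim wedge (156,180) as its look-alike. Push handle (185,222), not the black bar at (200,408). Pull handle (206,170), square block (406,217).
- **Bystander:** tin (376,174).

The crop confirms these choices.

```bash
cat > h.py <<'E'
import cv2,numpy as np
def ray(c,uv,z):
    f=210/np.tan(np.radians(c["fovy"]/2)); p=c["pose"]; uv=np.atleast_2d(uv).astype(float)
    d=np.c_[(uv[:,0]-c["cx"])/f,(uv[:,1]-c["cy"])/f,np.ones(len(uv))]@p[:3,:3].T
    return (p[:3,3]+d*((z-p[2,3])/d[:,2])[:,None])[:,:2]
def hmap(c):
    f=210/np.tan(np.radians(c["fovy"]/2)); p=c["pose"]; v,u=np.mgrid[:420,:560]; d=c["depth"]
    return d*((u-c["cx"])/f*p[2,0]+(v-c["cy"])/f*p[2,1]+p[2,2])+p[2,3]
def blob(c,mask,roi,z,name):
    u0,v0,u1,v1=roi; m=np.zeros_like(mask,np.uint8); m[v0:v1,u0:u1]=mask[v0:v1,u0:u1]
    n,l,s,_=cv2.connectedComponentsWithStats(m); k=1+np.argmax(s[1:,4]); 
    vs,us=np.where(l==k); P=ray(c,np.c_[us,vs],z)
    cen=P.mean(0); (rc,wh,a)=cv2.minAreaRect((P*1000).astype(np.float32))
    w,V=np.linalg.eigh(np.cov(P.T)); ax=V[:,1]; yaw=np.degrees(np.arctan2(-ax[0],ax[1]))  # rotation of +y axis
    yaw=(yaw+90)%180-90
    if wh[0]<wh[1]: a=a  # rect: width dir at a
    print(name,"cen",np.round(cen,4),"rect",np.round(rc,1),np.round(wh,0),"a",round(a,1),"pcayaw",round(yaw,1),"n",len(P))
    return l==k
E
python3 - <<'E'
from h import *
c=np.load("top0.npy",allow_pickle=True).item()
im=c["pixels"]; hsv=cv2.cvtColor(im,cv2.COLOR_RGB2HSV); H=hmap(c)
g=im.max(2)
R={"b_sand":(235,145,290,190),"b_pull":(290,143,343,182),"b_push":(268,195,325,240),"b_block":(328,200,378,235)}
for n,r in R.items():
    u0,v0,u1,v1=r; print(hsv[v0+20,u0:u1:6].tolist()) if n=="b_block" else 0
    blob(c,g<70,r,.008,n+" sil")
    blob(c,cv2.morphologyEx(((hsv[:,:,1]>95)|(g<80)).astype(np.uint8),cv2.MORPH_OPEN,np.ones((3,3))),r,.008,n+" brd")
for n,r,z in (("sand",(212,203,262,240),.032),("push",(160,205,212,240),.069),("pull",(180,150,232,186),.051),("sq",(385,195,430,240),.064)):
    blob(c,H>z-.012,r,z,n)
    h=H[r[1]:r[3],r[0]:r[2]];print(np.percentile(h,[5,50,90,97,99.5]).round(3))
E
```

```text
b_sand sil cen [0.6085 0.1045] rect [608.6 104.8] [ 65. 112.] a 11.6 pcayaw 11.0 n 663
b_sand brd cen [0.6082 0.1046] rect [608.1 104.4] [ 87. 136.] a 11.1 pcayaw 10.2 n 1063
b_pull sil cen [ 0.6231 -0.0753] rect [623.4 -75.3] [ 20. 128.] a 3.9 pcayaw 3.5 n 146
b_pull brd cen [ 0.6225 -0.0754] rect [622.5 -75.9] [ 86. 135.] a 3.7 pcayaw 4.0 n 1048
b_push sil cen [ 0.4433 -0.0026] rect [443.2  -2.4] [118.  39.] a 76.6 pcayaw -13.3 n 430
b_push brd cen [ 0.4432 -0.0029] rect [443.4  -2.6] [136.  86.] a 76.6 pcayaw -13.6 n 1088
[[25, 38, 166], [12, 149, 125], [12, 145, 128], [70, 21, 36], [10, 19, 40], [0, 7, 38], [11, 147, 123], [12, 141, 128], [29, 41, 166]]
b_block sil cen [ 0.4379 -0.1872] rect [ 437.7 -186.9] [62. 62.] a 88.2 pcayaw -17.5 n 391
b_block brd cen [ 0.4384 -0.1864] rect [ 439.3 -187. ] [134.  85.] a 88.7 pcayaw -2.8 n 1078
sand cen [0.4354 0.1871] rect [435.5 187. ] [110.  62.] a 79.0 pcayaw -11.8 n 678
[-0.003  0.004  0.035  0.037  0.04 ]
push cen [0.4333 0.354 ] rect [434.5 353.8] [103.  36.] a 86.1 pcayaw -3.8 n 372
[-0.003  0.003  0.07   0.074  0.08 ]
pull cen [0.6042 0.2864] rect [604.3 285.1] [ 12. 108.] a 18.1 pcayaw 18.0 n 118
[-0.004  0.001  0.008  0.05   0.055]
sq cen [ 0.4349 -0.3485] rect [ 435.1 -348.3] [66. 66.] a 65.4 pcayaw -57.5 n 445
[-0.004  0.002  0.065  0.068  0.073]
```

```bash
cat > go.py <<'E'
# usage: go.py "x,y,z,yaw" ... (m, deg; yaw of object) -> rows [cm,cm,cm,rad] from the current pose
import sys,numpy as np
from station import bot
from scipy.spatial.transform import Rotation as R
o=bot.get_obs(); r=R.from_quat(o["tool_rot"],scalar_first=True); M=r.as_matrix(); th=np.arctan2(M[1,0],M[0,0])
print("t",round(float(o["t"]),2),"p",np.round(o["eef_pos"],4),"objyaw",round(np.degrees(th)-90,2),"tilt",np.round(M[:2,2],3),"F",np.round(o["contact_force"],1),"w",round(float(o["gripper_width"]),3),"q",np.round(o["q"],2))
for a in sys.argv[1:]:
    x,y,z,w=map(float,a.split(","))
    d=M.T@(np.array([x,y,z])-o["eef_pos"])*100
    s=th-np.radians(w+90)
    print(a,"->",np.round(d,2),round(s,3))
E
python3 go.py .58,-.3,.2,-40 .55,0,.18,-20 .4354,.187,.15,-11.4 .4354,.187,.08,-11.4
```

```text
t 0.1 p [ 0.2828 -0.6122  0.1925] objyaw -65.2 tilt [-0.001  0.001] F [ 0.7 -1.1 -0. ] w 1.003 q [ 1.03  0.48  0.02  1.56 -0.01  1.11 -0.08]
.58,-.3,.2,-40 -> [ 40.07 -15.88  -0.73] -0.44
.55,0,.18,-20 -> [ 49.93 -44.37   1.32] -0.789
.4354,.187,.15,-11.4 -> [ 47.37 -66.15   4.36] -0.939
.4354,.187,.08,-11.4 -> [ 47.37 -66.13  11.36] -0.939
```

```bash
python3 -m jog '[[40,-15.9,-0.7,-0.44],[40,-15.9,-0.7,-0.44],[40,-15.9,-0.7,-0.44],[40,-15.9,-0.7,-0.44],[40,-15.9,-0.7,-0.44],[40,-15.9,-0.7,-0.44],[40,-15.9,-0.7,-0.44],[40,-15.9,-0.7,-0.44],[40,-15.9,-0.7,-0.44],[40,-15.9,-0.7,-0.44],[49.9,-44.4,1.3,-0.79],[49.9,-44.4,1.3,-0.79],[49.9,-44.4,1.3,-0.79],[49.9,-44.4,1.3,-0.79],[49.9,-44.4,1.3,-0.79],[49.9,-44.4,1.3,-0.79],[49.9,-44.4,1.3,-0.79],[49.9,-44.4,1.3,-0.79]]' -1 40; python3 go.py .4354,.187,.12,-11.4
```

```text
t: 1.6
eef_pos: [0.5486, 0.006, 0.1801]
tool_rot: [-0.001, 0.817, 0.577, 0.0]
contact_force: [0.3, 1.0, 0.0]
gripper_width: 1.0
grasp_force: 0.0
t 1.6 p [0.5486 0.006  0.1801] objyaw -19.58 tilt [-0.001  0.002] F [0.3 1.  0. ] w 1.0 q [ 0.2   0.31 -0.39  1.85  0.14  1.   -0.59]
.4354,.187,.12,-11.4 -> [ 13.24 -16.73   6.06] -0.143
```

```bash
python3 -m jog '[[13.2,-16.7,6,-0.143],[13.2,-16.7,6,-0.143],[13.2,-16.7,6,-0.143],[13.2,-16.7,6,-0.143],[13.2,-16.7,6,-0.143],[13.2,-16.7,6,-0.143],[13.2,-16.7,6,-0.143],[13.2,-16.7,6,-0.143],[13.2,-16.7,6,-0.143],[13.2,-16.7,6,-0.143]]'; python3 go.py .4354,.187,.05,-11.4 .4354,.187,.002,-11.4
```

```text
t: 2.43
eef_pos: [0.439, 0.1792, 0.1206]
tool_rot: [0.0, 0.777, 0.63, 0.0]
contact_force: [0.5, 0.2, 1.2]
gripper_width: 1.001
grasp_force: 0.0
t 2.43 p [0.439  0.1792 0.1206] objyaw -11.9 tilt [ 0.001 -0.   ] F [0.5 0.2 1.2] w 1.001 q [-0.07  0.28 -0.52  2.07  0.19  0.83 -0.91]
.4354,.187,.05,-11.4 -> [ 0.69 -0.52  7.06] -0.009
.4354,.187,.002,-11.4 -> [ 0.69 -0.52 11.86] -0.009
```

```bash
python3 -m jog '[[0.7,-0.5,3,-0.01],[0.7,-0.5,6,-0.01],[0.7,-0.5,8,-0.01],[0.7,-0.5,9.5,-0.01],[0.7,-0.5,10.5,-0.01],[0.7,-0.5,11,-0.01],[0.7,-0.5,11.4,-0.01],[0.7,-0.5,11.7,-0.01],[0.7,-0.5,11.8,-0.01],[0.7,-0.5,11.8,-0.01]]'; python3 go.py
```

```text
t: 3.27
eef_pos: [0.4349, 0.1886, 0.0028]
tool_rot: [0.0, 0.773, 0.635, 0.0]
contact_force: [-0.5, 0.6, 0.1]
gripper_width: 0.997
grasp_force: 0.0
t 3.27 p [0.4349 0.1886 0.0028] objyaw -11.19 tilt [0.001 0.   ] F [-0.5  0.6  0.1] w 0.997 q [-0.18  0.48 -0.43  2.15  0.36  0.58 -1.07]
```

```bash
python3 -m jog '[[0,0,0,0],[0,0,0,0],[0,0,0,0],[0,0,0,0],[0,0,0,0],[0,0,0,0],[0,0,0,0],[0,0,0,0]]' 1 40; python3 go.py
```

```text
t: 3.93
eef_pos: [0.4345, 0.1885, 0.0024]
tool_rot: [0.0, 0.773, 0.635, 0.0]
contact_force: [-0.4, -0.4, 0.3]
gripper_width: 0.001
grasp_force: 0.0
t 3.93 p [0.4345 0.1885 0.0024] objyaw -11.17 tilt [ 0. -0.] F [-0.4 -0.4  0.3] w 0.001 q [-0.18  0.48 -0.43  2.15  0.36  0.58 -1.07]
```

```bash
python3 - <<'E'
from station import bot
import cv2,numpy as np
c=bot.read_camera("side"); d=bot.read_camera("top")
a=cv2.resize(c["pixels"][190:310,200:340],(560,480),interpolation=cv2.INTER_CUBIC); 
cv2.imwrite("pics/s1.png",a[:,:,::-1])
E
```

```text
(no output)
```

View pics/s1.png

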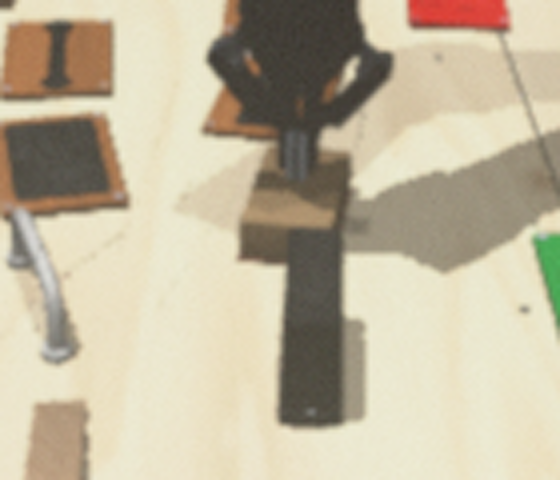

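The side crop shows the closed fingertips above the cork's far half, at about side pixel (274,234). They are not beside the block, so the grasp missed. I'll check this against the depth.

```bash
cat >> h.py <<'E'
def world(c,u,v):
    f=210/np.tan(np.radians(c["fovy"]/2)); p=c["pose"]; d=float(c["depth"][v,u])
    return p[:3,:3]@[(u-c["cx"])/f*d,(v-c["cy"])/f*d,d]+p[:3,3]
def proj(c,P):
    f=210/np.tan(np.radians(c["fovy"]/2)); p=c["pose"]; q=(np.asarray(P)-p[:3,3])@p[:3,:3]
    return q[:2]/q[2]*f+[c["cx"],c["cy"]]
E
python3 - <<'E'
from h import *; from station import bot
c=bot.read_camera("side")
print(np.round(proj(c,bot.get_obs()["eef_pos"])),np.round(proj(c,[.4354,.187,.032])))
for u,v in [(274,225),(274,230),(274,233),(274,236),(274,240),(265,235),(284,235),(275,245),(270,252),(278,270)]: print(u,v,np.round(world(c,u,v),3))
H=hmap(c)
E
```

```text
[274. 245.] [273. 236.]
274 225 [0.435 0.202 0.073]
274 230 [0.435 0.197 0.056]
274 233 [0.435 0.201 0.048]
274 236 [0.434 0.187 0.031]
274 240 [0.435 0.208 0.031]
265 235 [0.458 0.18  0.03 ]
284 235 [0.406 0.184 0.032]
275 245 [0.433 0.232 0.029]
270 252 [0.446 0.24  0.013]
278 270 [0.435 0.403 0.067]
```

```bash
python3 -m jog '[[0,0,-4,0],[0,0,-8,0],[0,0,-10,0],[0,0,-10,0],[0,0,-10,0],[0,0,-10,0]]' -  ; python3 - <<'E'
from h import *; from station import bot
c=bot.read_camera("side"); o=bot.get_obs()
print(o["eef_pos"],np.round(proj(c,o["eef_pos"])))
for v in range(170,240,3): print(v,np.round(world(c,274,v),3))
cv2.imwrite("pics/s2.png",cv2.resize(c["pixels"][130:310,180:360],(540,540),interpolation=cv2.INTER_CUBIC)[:,:,::-1])
E
```

```text
t: 4.58
eef_pos: [0.434, 0.1879, 0.1018]
tool_rot: [0.0, 0.773, 0.635, -0.0]
contact_force: [0.4, -0.5, -0.3]
gripper_width: 0.002
grasp_force: 0.0
[0.43360122 0.18784809 0.10135302] [275. 213.]
170 [0.438 0.198 0.229]
173 [0.438 0.2   0.221]
176 [0.437 0.191 0.21 ]
179 [0.437 0.194 0.203]
182 [0.437 0.194 0.195]
185 [0.437 0.2   0.189]
188 [0.437 0.193 0.177]
191 [0.437 0.2   0.172]
194 [0.437 0.201 0.164]
197 [0.437 0.201 0.155]
200 [0.436 0.201 0.147]
203 [ 0.421 -0.091  0.   ]
206 [ 0.423 -0.057  0.005]
209 [ 0.424 -0.03   0.008]
212 [ 0.425 -0.007  0.008]
215 [0.426 0.01  0.006]
218 [0.427 0.033 0.007]
221 [0.428 0.058 0.01 ]
224 [0.428 0.072 0.007]
227 [0.432 0.136 0.031]
230 [0.432 0.153 0.031]
233 [0.433 0.169 0.03 ]
236 [0.434 0.187 0.031]
239 [0.435 0.203 0.031]
```

View pics/s2.png

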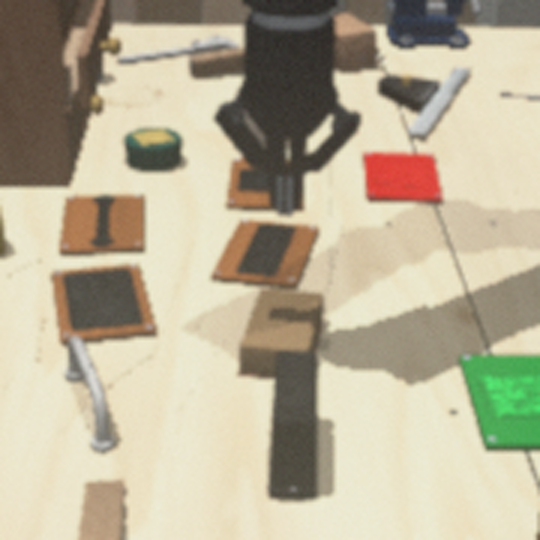

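The s2 crop shows the closed fingertips ending at side row 201. That puts them at z≈0.143 while 0.101 is reported, so the tool really sits about 41 mm above its reported height. From here I'll command z about 4 cm lower, watching the force.

```bash
python3 -m jog '[[0,0,0,0],[0,0,0,0],[0,0,2,0],[0,0,5,0],[0,0,8,0],[0,0,10,0],[0,0,11.5,0],[0,0,12.3,0],[0,0,12.8,0],[0,0,13.1,0],[0,0,13.3,0],[0,0,13.3,0]]' -1 40; python3 go.py
```

```text
t: 5.63
eef_pos: [0.4348, 0.1887, -0.0303]
tool_rot: [0.0, 0.773, 0.635, 0.0]
contact_force: [0.6, -1.0, -0.4]
gripper_width: 0.998
grasp_force: 0.0
t 5.63 p [ 0.4348  0.1887 -0.0303] objyaw -11.17 tilt [0.001 0.   ] F [ 0.6 -1.  -0.4] w 0.998 q [-0.21  0.54 -0.4   2.16  0.42  0.51 -1.12]
```

```bash
python3 -m jog '[[0,0,0.2,0],[0,0,0.4,0],[0,0,0.5,0],[0,0,0.5,0]]'; python3 -m jog '[[0,0,0,0],[0,0,0,0],[0,0,0,0],[0,0,0,0],[0,0,0,0],[0,0,0,0]]' 1 40
```

```text
t: 5.97
eef_pos: [0.4345, 0.1884, -0.0355]
tool_rot: [0.0, 0.773, 0.635, 0.0]
contact_force: [-0.1, 0.3, -0.3]
gripper_width: 0.999
grasp_force: 0.0
t: 6.47
eef_pos: [0.4346, 0.1885, -0.0353]
tool_rot: [0.0, 0.773, 0.635, 0.0]
contact_force: [-1.0, -0.9, 5.7]
gripper_width: 0.743
grasp_force: 44.3
```

```bash
python3 -m jog '[[0,0,-1,0],[0,0,-3,0],[0,0,-6,0],[0,0,-8,0],[0,0,-8,0]]'; python3 go.py .6073,.1057,.045,11.2 .6073,.1057,-.0265,11.2
```

```text
t: 6.88
eef_pos: [0.4369, 0.1899, 0.0483]
tool_rot: [0.001, 0.773, 0.635, 0.003]
contact_force: [-0.1, -0.6, -0.0]
gripper_width: 0.739
grasp_force: 44.2
t 6.88 p [0.4369 0.1899 0.0483] objyaw -11.18 tilt [0.006 0.003] F [-0.1 -0.6 -0. ] w 0.739 q [-0.13  0.4  -0.49  2.12  0.3   0.68 -1.02]
.6073,.1057,.045,11.2 -> [-4.96 18.35  0.41] -0.391
.6073,.1057,-.0265,11.2 -> [-4.98 18.31  7.56] -0.391
```

```bash
python3 -m jog '[[-1,3.6,0.3,-0.08],[-2,7.2,0.3,-0.16],[-3,11,0.3,-0.24],[-4,14.6,0.3,-0.32],[-5,18.3,0.3,-0.39],[-5,18.3,0.3,-0.39],[-5,18.3,0.3,-0.39],[-5,18.3,0.3,-0.39],[-5,18.3,0.3,-0.39],[-5,18.3,0.3,-0.39]]'; python3 go.py .6073,.1057,-.02,11.2 .6073,.1057,-.0265,11.2
```

```text
t: 7.72
eef_pos: [0.6029, 0.1051, 0.0413]
tool_rot: [-0.0, 0.634, 0.773, -0.0]
contact_force: [-0.0, 0.9, -0.6]
gripper_width: 0.743
grasp_force: 44.3
t 7.72 p [0.6029 0.1051 0.0413] objyaw 11.28 tilt [-0.001 -0.   ] F [-0.   0.9 -0.6] w 0.743 q [ 0.11  0.61 -0.52  1.8   0.39  0.84 -0.4 ]
.6073,.1057,-.02,11.2 -> [-0.03  0.45  6.13] 0.001
.6073,.1057,-.0265,11.2 -> [-0.03  0.45  6.78] 0.001
```

```bash
python3 -m jog '[[0,0.2,1.5,0],[0,0.4,3.5,0],[0,0.45,5,0],[0,0.45,6,0],[0,0.45,6.4,0],[0,0.45,6.6,0],[0,0.45,6.8,0],[0,0.45,6.8,0],[0,0.45,6.8,0]]'; python3 go.py .6073,.1057,-.0265,11.2
```

```text
t: 8.47
eef_pos: [0.6092, 0.105, -0.026]
tool_rot: [0.0, 0.635, 0.773, 0.0]
contact_force: [0.6, -0.2, -0.6]
gripper_width: 0.742
grasp_force: 44.3
t 8.47 p [ 0.6092  0.105  -0.026 ] objyaw 11.16 tilt [0.001 0.   ] F [ 0.6 -0.2 -0.6] w 0.742 q [ 0.07  0.71 -0.47  1.81  0.46  0.73 -0.45]
.6073,.1057,-.0265,11.2 -> [ 0.11 -0.17  0.05] -0.001
```

```bash
python3 -m jog '[[0.1,-0.15,0,0],[0.1,-0.15,0.1,0],[0.1,-0.15,0.15,0],[0.1,-0.15,0.15,0]]'; python3 go.py
```

```text
t: 8.8
eef_pos: [0.6072, 0.1058, -0.0272]
tool_rot: [0.0, 0.635, 0.773, 0.0]
contact_force: [-1.6, -0.6, 5.4]
gripper_width: 0.742
grasp_force: 45.1
t 8.8 p [ 0.6072  0.1058 -0.0272] objyaw 11.18 tilt [ 0.001 -0.   ] F [-1.6 -0.6  5.4] w 0.742 q [ 0.07  0.7  -0.47  1.82  0.46  0.73 -0.46]
```

```bash
python3 -m jog '[[0,0,0,0],[0,0,0,0],[0,0,0,0],[0,0,-2,0],[0,0,-5,0],[0,0,-9,0],[0,0,-12,0],[0,0,-12,0],[0,0,-12,0],[0,0,-12,0]]' -1; python3 go.py .434,.354,.08,-3.8
```

```text
t: 9.63
eef_pos: [0.6067, 0.1051, 0.0914]
tool_rot: [-0.0, 0.635, 0.773, -0.0]
contact_force: [-0.4, -0.0, -0.6]
gripper_width: 0.999
grasp_force: 0.0
t 9.63 p [0.6067 0.1051 0.0914] objyaw 11.16 tilt [-0.    -0.001] F [-0.4 -0.  -0.6] w 0.999 q [ 0.13  0.55 -0.55  1.76  0.35  0.93 -0.37]
.434,.354,.08,-3.8 -> [ 27.76 -12.12   1.14] 0.261
```

```bash
python3 -m jog '[[27.8,-12.1,1.1,0.26],[27.8,-12.1,1.1,0.26],[27.8,-12.1,1.1,0.26],[27.8,-12.1,1.1,0.26],[27.8,-12.1,1.1,0.26],[27.8,-12.1,1.1,0.26],[27.8,-12.1,1.1,0.26],[27.8,-12.1,1.1,0.26],[27.8,-12.1,1.1,0.26],[27.8,-12.1,1.1,0.26],[27.8,-12.1,1.1,0.26],[27.8,-12.1,1.1,0.26]]'; python3 go.py .434,.354,-.005,-3.8
```

```text
t: 10.63
eef_pos: [0.4357, 0.3526, 0.0801]
tool_rot: [0.0, 0.731, 0.683, -0.001]
contact_force: [0.3, -0.7, 0.3]
gripper_width: 1.004
grasp_force: 0.0
t 10.63 p [0.4357 0.3526 0.0801] objyaw -3.91 tilt [-0.    -0.002] F [ 0.3 -0.7  0.3] w 1.004 q [-0.36  0.49 -0.55  1.9   0.33  0.85 -1.15]
.434,.354,-.005,-3.8 -> [ 0.14 -0.17  8.51] -0.002
```

```bash
python3 - <<'E'
from h import *; from station import bot
c=bot.read_camera("top"); g=c["pixels"].max(2); im=c["pixels"]; np.save("top1.npy",c,allow_pickle=True)
H=hmap(c)
blob(c,H>.028,(230,140,292,192),.040,"sand on board")
blob(c,g<70,(285,143,343,182),.008,"pull sil")
cv2.imwrite("pics/t1.png",cv2.resize(im[130:260,130:430],(795,345),interpolation=cv2.INTER_CUBIC)[:,:,::-1])
E
```

```text
sand on board cen [0.6084 0.1049] rect [608.2 104.7] [ 64. 109.] a 11.3 pcayaw 11.7 n 677
pull sil cen [ 0.6233 -0.0773] rect [623.5 -75.3] [ 17. 128.] a 2.5 pcayaw 3.5 n 136
```

View pics/t1.png

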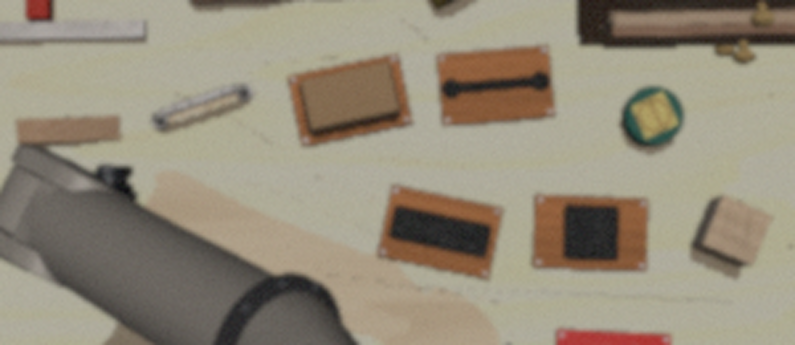

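The picture shows the cork centred on its board at crop pixel (350,97), within about 0.5 mm and lined up. Next is the push handle.

```bash
python3 -m jog '[[0.1,-0.15,2,0],[0.1,-0.15,4,0],[0.1,-0.15,6,0],[0.1,-0.15,7.5,0],[0.1,-0.15,8.2,0],[0.1,-0.15,8.5,0],[0.1,-0.15,8.5,0],[0.1,-0.15,8.5,0]]'; python3 go.py .434,.354,-.005,-3.8
```

```text
t: 11.35
eef_pos: [0.4338, 0.3561, -0.0034]
tool_rot: [0.0, 0.73, 0.683, 0.001]
contact_force: [-0.2, 1.6, 0.3]
gripper_width: 1.003
grasp_force: 0.0
t 11.35 p [ 0.4338  0.3561 -0.0034] objyaw -3.76 tilt [0.001 0.001] F [-0.2  1.6  0.3] w 1.003 q [-0.42  0.6  -0.49  1.95  0.43  0.69 -1.24]
.434,.354,-.005,-3.8 -> [-0.2   0.04  0.16] 0.001
```

```bash
python3 -m jog '[[0,0,0,0],[0,0,0,0],[0,0,0,0],[0,0,0,0],[0,0,0,0],[0,0,0,0],[0,0,0,0]]' 1 40; python3 go.py
```

```text
t: 11.93
eef_pos: [0.4332, 0.3561, -0.0036]
tool_rot: [0.0, 0.73, 0.684, 0.0]
contact_force: [-1.4, -1.5, 5.4]
gripper_width: 0.394
grasp_force: 39.9
t 11.93 p [ 0.4332  0.3561 -0.0036] objyaw -3.72 tilt [0. 0.] F [-1.4 -1.5  5.4] w 0.394 q [-0.42  0.6  -0.49  1.95  0.43  0.69 -1.24]
```

```bash
python3 -m jog '[[0,0,-1,0],[0,0,-3,0],[0,0,-5,0],[0,0,-7,0],[0,0,-7,0]]'; python3 go.py .55,.18,.066,-8 .443,-.0004,.066,-13.4
```

```text
t: 12.35
eef_pos: [0.4348, 0.3579, 0.0698]
tool_rot: [0.0, 0.73, 0.684, 0.003]
contact_force: [0.5, 0.8, -1.3]
gripper_width: 0.394
grasp_force: 40.2
t 12.35 p [0.4348 0.3579 0.0698] objyaw -3.73 tilt [0.004 0.004] F [ 0.5  0.8 -1.3] w 0.394 q [-0.37  0.5  -0.55  1.91  0.35  0.82 -1.17]
.55,.18,.066,-8 -> [-17.    12.65   0.36] 0.075
.443,-.0004,.066,-13.4 -> [-35.7    3.15   0.24] 0.169
```

```bash
python3 -m jog '[[-3,0.3,0.2,0.02],[-6.5,0.6,0.2,0.03],[-10,0.9,0.2,0.05],[-13.5,1.2,0.2,0.07],[-17,1.5,0.2,0.09],[-20.5,1.8,0.2,0.1],[-24,2.1,0.2,0.12],[-27.5,2.4,0.2,0.14],[-31,2.7,0.2,0.16],[-34,3,0.2,0.17],[-35.7,3.15,0.2,0.17],[-35.7,3.15,0.2,0.17],[-35.7,3.15,0.2,0.17],[-35.7,3.15,0.2,0.17],[-35.7,3.15,0.2,0.17]]'; python3 go.py .443,-.0004,.006,-13.4
```

```text
t: 13.6
eef_pos: [0.4412, -0.001, 0.0638]
tool_rot: [-0.0, 0.784, 0.62, 0.0]
contact_force: [-0.3, 1.0, -1.0]
gripper_width: 0.39
grasp_force: 40.1
t 13.6 p [ 0.4412 -0.001   0.0638] objyaw -13.34 tilt [-0.     0.001] F [-0.3  1.  -1. ] w 0.39 q [ 0.27  0.32 -0.47  2.19  0.23  0.68 -0.59]
.443,-.0004,.006,-13.4 -> [0.1  0.16 5.78] 0.001
```

```bash
python3 -m jog '[[0.1,0.15,1.5,0],[0.1,0.15,3,0],[0.1,0.15,4.2,0],[0.1,0.15,5,0],[0.1,0.15,5.4,0],[0.1,0.15,5.7,0],[0.1,0.15,5.7,0],[0.1,0.15,5.7,0]]'; python3 go.py .443,-.0004,.0044,-13.4
```

```text
t: 14.27
eef_pos: [0.4433, -0.0015, 0.0072]
tool_rot: [0.0, 0.785, 0.619, 0.0]
contact_force: [0.4, -0.9, -1.5]
gripper_width: 0.395
grasp_force: 40.2
t 14.27 p [ 0.4433 -0.0015  0.0072] objyaw -13.44 tilt [0.001 0.   ] F [ 0.4 -0.9 -1.5] w 0.395 q [ 0.21  0.43 -0.41  2.22  0.32  0.55 -0.68]
.443,-.0004,.0044,-13.4 -> [ 0.1  -0.06  0.28] -0.001
```

```bash
python3 -m jog '[[0.1,-0.05,0.1,0],[0.1,-0.05,0.2,0],[0.1,-0.05,0.3,0],[0.1,-0.05,0.35,0],[0.1,-0.05,0.35,0]]'; python3 go.py .443,-.0004,.0044,-13.4
```

```text
t: 14.68
eef_pos: [0.4431, -0.0007, 0.0043]
tool_rot: [0.0, 0.785, 0.619, 0.0]
contact_force: [-3.1, 0.5, 11.9]
gripper_width: 0.391
grasp_force: 41.5
t 14.68 p [ 0.4431 -0.0007  0.0043] objyaw -13.47 tilt [ 0.001 -0.001] F [-3.1  0.5 11.9] w 0.391 q [ 0.21  0.43 -0.41  2.22  0.33  0.54 -0.69]
.443,-.0004,.0044,-13.4 -> [ 0.02 -0.01 -0.01] -0.001
```

```bash
python3 -m jog '[[0,0,-0.05,0],[0,0,-0.05,0],[0,0,-0.05,0],[0,0,-0.05,0],[0,0,-2,0],[0,0,-5,0],[0,0,-8,0],[0,0,-10,0],[0,0,-10,0],[0,0,-10,0]]' -1; python3 go.py .6043,.286,.08,18
```

```text
t: 15.52
eef_pos: [0.4436, -0.0008, 0.1043]
tool_rot: [0.001, 0.785, 0.619, 0.001]
contact_force: [-1.3, -0.1, -0.3]
gripper_width: 1.001
grasp_force: 0.0
t 15.52 p [ 0.4436 -0.0008  0.1043] objyaw -13.49 tilt [ 0.003 -0.   ] F [-1.3 -0.1 -0.3] w 1.001 q [ 0.3   0.26 -0.5   2.15  0.18  0.77 -0.55]
.6043,.286,.08,18 -> [31.64  8.93  2.46] -0.55
```

```bash
python3 -m jog '[[31.6,8.9,2.4,-0.55],[31.6,8.9,2.4,-0.55],[31.6,8.9,2.4,-0.55],[31.6,8.9,2.4,-0.55],[31.6,8.9,2.4,-0.55],[31.6,8.9,2.4,-0.55],[31.6,8.9,2.4,-0.55],[31.6,8.9,2.4,-0.55],[31.6,8.9,2.4,-0.55],[31.6,8.9,2.4,-0.55],[31.6,8.9,2.4,-0.55],[31.6,8.9,2.4,-0.55],[31.6,8.9,2.4,-0.55]]'; python3 go.py .6043,.286,-.016,18; python3 - <<'E'
from h import *; from station import bot
c=bot.read_camera("top"); H=hmap(c); im=c["pixels"]
blob(c,H>.057,(265,190,328,242),.077,"push on board")
E
```

```text
t: 16.6
eef_pos: [0.6026, 0.2839, 0.0789]
tool_rot: [0.0, 0.588, 0.809, -0.001]
contact_force: [0.3, -0.6, 0.2]
gripper_width: 0.997
grasp_force: 0.0
t 16.6 p [0.6026 0.2839 0.0789] objyaw 17.95 tilt [-0.001 -0.002] F [ 0.3 -0.6  0.2] w 0.997 q [-0.14  0.65 -0.57  1.64  0.41  0.98 -0.54]
.6043,.286,-.016,18 -> [0.16 0.23 9.49] -0.001
push on board cen [0.4277 0.0159] rect [443.3  -0.6] [192. 158.] a 88.7 pcayaw -30.3 n 2419
```

```bash
python3 -m jog '[[0.15,0.2,2,0],[0.15,0.2,4,0],[0.15,0.2,6,0],[0.15,0.2,7.5,0],[0.15,0.2,8.6,0],[0.15,0.2,9.3,0],[0.15,0.2,9.5,0],[0.15,0.2,9.5,0],[0.15,0.2,9.5,0]]'; python3 go.py .6043,.286,-.016,18
```

```text
t: 17.4
eef_pos: [0.6049, 0.2884, -0.0148]
tool_rot: [0.0, 0.587, 0.809, 0.001]
contact_force: [-0.2, 0.4, 0.1]
gripper_width: 1.001
grasp_force: 0.0
t 17.4 p [ 0.6049  0.2884 -0.0148] objyaw 18.04 tilt [0.001 0.001] F [-0.2  0.4  0.1] w 1.001 q [-0.18  0.76 -0.52  1.68  0.48  0.83 -0.59]
.6043,.286,-.016,18 -> [-0.21 -0.13  0.12] 0.001
```

```bash
python3 -m jog '[[0,0,0,0],[0,0,0,0],[0,0,0,0],[0,0,0,0],[0,0,0,0],[0,0,0,0],[0,0,0,0],[0,0,0,0]]' 1 40; python3 go.py
```

```text
t: 18.07
eef_pos: [0.6043, 0.288, -0.0154]
tool_rot: [0.0, 0.587, 0.809, 0.0]
contact_force: [-0.5, 0.0, 1.7]
gripper_width: 0.109
grasp_force: 39.0
t 18.07 p [ 0.6043  0.288  -0.0154] objyaw 18.04 tilt [ 0. -0.] F [-0.5  0.   1.7] w 0.109 q [-0.18  0.76 -0.52  1.68  0.48  0.83 -0.59]
```

```bash
python3 -m jog '[[0,0,-1,0],[0,0,-3,0],[0,0,-6,0],[0,0,-8,0],[0,0,-8,0],[0,0,-8,0]]'; python3 go.py .623,-.0734,.065,3.8
```

```text
t: 18.57
eef_pos: [0.6051, 0.2885, 0.0661]
tool_rot: [0.001, 0.587, 0.809, 0.001]
contact_force: [-0.2, -0.2, -1.4]
gripper_width: 0.108
grasp_force: 39.1
t 18.57 p [0.6051 0.2885 0.0661] objyaw 18.04 tilt [0.003 0.001] F [-0.2 -0.2 -1.4] w 0.108 q [-0.15  0.67 -0.57  1.64  0.42  0.95 -0.55]
.623,-.0734,.065,3.8 -> [-34.96  -9.51   0.07] 0.249
```

```bash
python3 -m jog '[[-3,-0.8,0,0.02],[-6.4,-1.7,0,0.05],[-10,-2.7,0,0.07],[-13.5,-3.7,0,0.1],[-17,-4.6,0,0.12],[-20.5,-5.6,0,0.15],[-24,-6.5,0,0.17],[-27.5,-7.5,0,0.2],[-31,-8.4,0,0.22],[-34,-9.2,0,0.25],[-35,-9.5,0,0.25],[-35,-9.5,0,0.25],[-35,-9.5,0,0.25],[-35,-9.5,0,0.25],[-35,-9.5,0,0.25]]'; python3 go.py .623,-.0734,-.0055,3.8
```

```text
t: 19.82
eef_pos: [0.6221, -0.0716, 0.0641]
tool_rot: [-0.001, 0.683, 0.731, 0.0]
contact_force: [0.2, 0.3, -1.0]
gripper_width: 0.106
grasp_force: 39.1
t 19.82 p [ 0.6221 -0.0716  0.0641] objyaw 3.91 tilt [-0.001  0.001] F [ 0.2  0.3 -1. ] w 0.106 q [ 0.38  0.59 -0.49  1.76  0.35  0.88 -0.2 ]
.623,-.0734,-.0055,3.8 -> [-0.19  0.08  6.96] 0.002
```

```bash
python3 -m jog '[[-0.1,0.1,1.5,0],[-0.1,0.1,3,0],[-0.1,0.1,4.5,0],[-0.1,0.1,5.7,0],[-0.1,0.1,6.4,0],[-0.1,0.1,6.8,0],[-0.1,0.1,6.9,0],[-0.1,0.1,6.9,0],[-0.1,0.1,6.9,0]]'; python3 go.py .623,-.0734,-.0074,3.8
```

```text
t: 20.57
eef_pos: [0.6241, -0.0751, -0.004]
tool_rot: [0.0, 0.684, 0.73, 0.0]
contact_force: [0.1, 1.3, -2.0]
gripper_width: 0.108
grasp_force: 39.1
t 20.57 p [ 0.6241 -0.0751 -0.004 ] objyaw 3.72 tilt [0.001 0.   ] F [ 0.1  1.3 -2. ] w 0.108 q [ 0.35  0.68 -0.45  1.78  0.4   0.77 -0.24]
.623,-.0734,-.0074,3.8 -> [ 0.18 -0.09  0.34] -0.001
```

```bash
python3 -m jog '[[0.17,-0.1,0.1,0],[0.17,-0.1,0.2,0],[0.17,-0.1,0.3,0],[0.17,-0.1,0.35,0],[0.17,-0.1,0.37,0],[0.17,-0.1,0.37,0]]'; python3 go.py .623,-.0734,-.0074,3.8
```

```text
t: 21.07
eef_pos: [0.6228, -0.0734, -0.0075]
tool_rot: [0.0, 0.684, 0.73, 0.0]
contact_force: [-1.6, 0.3, 4.9]
gripper_width: 0.111
grasp_force: 39.7
t 21.07 p [ 0.6228 -0.0734 -0.0075] objyaw 3.73 tilt [ 0.001 -0.   ] F [-1.6  0.3  4.9] w 0.111 q [ 0.34  0.68 -0.45  1.79  0.41  0.76 -0.25]
.623,-.0734,-.0074,3.8 -> [ 0.    0.02 -0.01] -0.001
```

```bash
python3 -m jog '[[0,0,0,0],[0,0,0,0],[0,0,0,0],[0,0,0,0],[0,0,-2,0],[0,0,-5,0],[0,0,-8,0],[0,0,-10,0],[0,0,-10,0],[0,0,-10,0]]' -1; python3 go.py .435,-.3484,.08,-24.6
```

```text
t: 21.9
eef_pos: [0.6232, -0.0737, 0.0929]
tool_rot: [0.001, 0.684, 0.73, 0.001]
contact_force: [-0.2, 0.4, -0.8]
gripper_width: 1.002
grasp_force: 0.0
t 21.9 p [ 0.6232 -0.0737  0.0929] objyaw 3.71 tilt [ 0.003 -0.   ] F [-0.2  0.4 -0.8] w 1.002 q [ 0.39  0.56 -0.51  1.74  0.33  0.93 -0.19]
.435,-.3484,.08,-24.6 -> [-26.2  -20.57   1.25] 0.494
```

```bash
python3 -m jog '[[-26.2,-20.5,1.3,0.494],[-26.2,-20.5,1.3,0.494],[-26.2,-20.5,1.3,0.494],[-26.2,-20.5,1.3,0.494],[-26.2,-20.5,1.3,0.494],[-26.2,-20.5,1.3,0.494],[-26.2,-20.5,1.3,0.494],[-26.2,-20.5,1.3,0.494],[-26.2,-20.5,1.3,0.494],[-26.2,-20.5,1.3,0.494],[-26.2,-20.5,1.3,0.494],[-26.2,-20.5,1.3,0.494],[-26.2,-20.5,1.3,0.494]]'; python3 go.py .435,-.3484,-.019,-24.6; python3 - <<'E'
from h import *; from station import bot
c=bot.read_camera("top"); H=hmap(c)
blob(c,H>.057,(265,190,328,242),.077,"push on board")
blob(c,H>.047,(290,140,343,182),.059,"pull on board")
cv2.imwrite("pics/t2.png",cv2.resize(c["pixels"][130:260,180:480],(795,345),interpolation=cv2.INTER_CUBIC)[:,:,::-1])
E
```

```text
t: 22.98
eef_pos: [0.4358, -0.3466, 0.0784]
tool_rot: [-0.0, 0.841, 0.542, 0.0]
contact_force: [0.0, 1.4, -0.4]
gripper_width: 1.004
grasp_force: 0.0
t 22.98 p [ 0.4358 -0.3466  0.0784] objyaw -24.41 tilt [-0.     0.001] F [ 0.   1.4 -0.4] w 1.004 q [ 0.84  0.45 -0.35  1.92  0.21  0.81 -0.05]
.435,-.3484,-.019,-24.6 -> [-0.21  0.01  9.74] 0.003
push on board cen [ 0.443  -0.0005] rect [ 4.429e+02 -3.000e-01] [103.  34.] a 76.6 pcayaw -13.5 n 369
pull on board cen [ 0.6219 -0.0718] rect [622.3 -73.4] [ 11. 104.] a 4.4 pcayaw 3.6 n 112
```

View pics/t2.png

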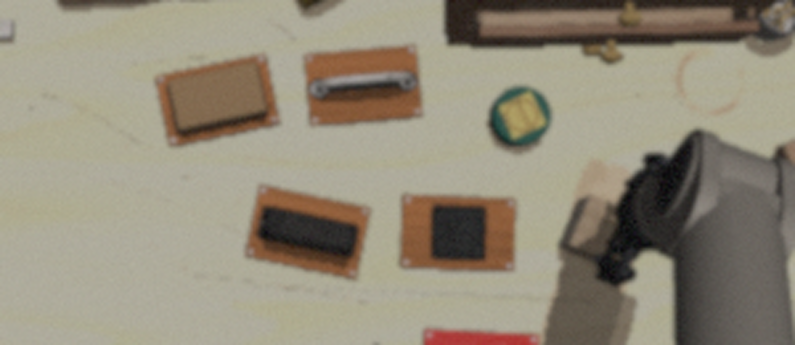

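Push (crop 308,232) and pull (363,85) both stand on their boards, but read about 2 mm off along their length. That is partly side-wall bias in my height mask, so I'll re-measure with tighter masks.

```bash
python3 - <<'E'
from h import *; from station import bot
c0=np.load("top0.npy",allow_pickle=True).item(); c=bot.read_camera("top")
for t in(.003,.006,.012):
    B=lambda c:cv2.GaussianBlur(hmap(c).astype(np.float32),(3,3),0)
    print(t)
    blob(c0,B(c0)>.064-t,(385,195,430,240),.064,"sq")
    blob(c0,B(c0)>.069-t,(160,205,212,240),.069,"push0")
    blob(c,B(c)>.077-t,(265,190,328,242),.077,"push")
    blob(c,B(c)>.059-t-.005,(290,140,343,182),.059,"pull")
# pull by brightness: everything not board-orange / not black on the board
hsv=cv2.cvtColor(c["pixels"],cv2.COLOR_RGB2HSV)
m=(hsv[:,:,1]<60)&(hsv[:,:,2]>85)
blob(c,m,(300,150,336,176),.03,"pull grey"); 
# sq by light wood top in c0
h0=cv2.cvtColor(c0["pixels"],cv2.COLOR_RGB2HSV); print(h0[217,385:430:3].tolist())
# side view
s=bot.read_camera("side"); cv2.imwrite("pics/s3.png",cv2.resize(s["pixels"][170:260,190:310],(800,600),interpolation=cv2.INTER_CUBIC)[:,:,::-1])
E
```

```text
0.003
sq cen [ 0.435  -0.3479] rect [ 435.5 -347.4] [62. 60.] a 65.4 pcayaw 25.8 n 369
push0 cen [0.4336 0.3544] rect [436.3 353.8] [40. 96.] a 1.5 pcayaw -3.3 n 301
push cen [ 4.43e-01 -4.00e-04] rect [ 4.432e+02 -4.000e-01] [97. 29.] a 76.6 pcayaw -13.4 n 280
pull cen [ 0.6219 -0.0688] rect [622.3 -72. ] [ 5. 95.] a 4.6 pcayaw 3.9 n 45
0.006
sq cen [ 0.4347 -0.3477] rect [ 435.  -347.2] [62. 61.] a 65.4 pcayaw 19.7 n 385
push0 cen [0.4335 0.3543] rect [436.3 353.8] [40. 96.] a 1.4 pcayaw -3.4 n 304
push cen [ 0.4429 -0.0005] rect [ 4.432e+02 -4.000e-01] [97. 29.] a 76.6 pcayaw -13.4 n 288
pull cen [ 0.6218 -0.0684] rect [622.5 -72. ] [  6. 102.] a 4.3 pcayaw 3.8 n 52
0.012
sq cen [ 0.4348 -0.3474] rect [ 435.  -347.3] [64. 64.] a 65.9 pcayaw 6.5 n 417
push0 cen [0.4334 0.3532] rect [436.3 352.3] [40. 99.] a 1.4 pcayaw -3.3 n 312
push cen [ 4.428e-01 -3.000e-04] rect [ 4.428e+02 -1.000e-01] [100.  30.] a 76.2 pcayaw -13.7 n 309
pull cen [ 0.6207 -0.0689] rect [620.7 -72.1] [ 19. 107.] a 10.3 pcayaw 6.0 n 116
pull grey cen [ 0.6248 -0.0773] rect [620.9 -76.1] [ 23. 115.] a 3.9 pcayaw 3.8 n 142
[[28, 42, 165], [26, 43, 167], [28, 38, 159], [18, 46, 72], [16, 68, 132], [17, 68, 151], [16, 69, 147], [15, 69, 151], [16, 65, 156], [17, 69, 145], [15, 69, 151], [17, 64, 155], [30, 41, 166], [26, 43, 165], [27, 44, 167]]
```

View pics/s3.png

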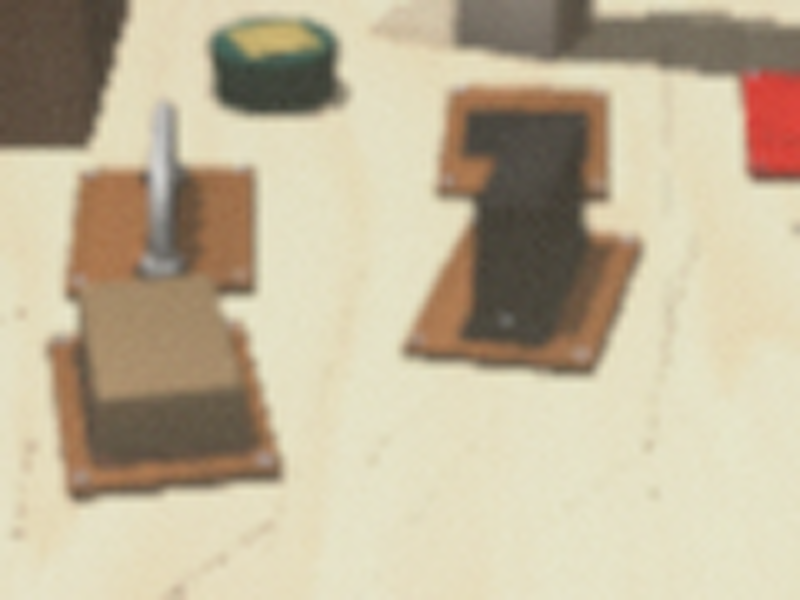

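The side crop shows push and pull upright on their boards and the cork in place. The remaining offset is about 2 mm, which I'll check again at the end. Now the square block.

```bash
python3 -m jog '[[-0.1,0,2,0],[-0.1,0,4,0],[-0.1,0,6,0],[-0.1,0,7.5,0],[-0.1,0,8.7,0],[-0.1,0,9.4,0],[-0.1,0,9.7,0],[-0.1,0,9.7,0],[-0.1,0,9.7,0]]'; python3 -m jog '[[0,0,0,0],[0,0,0,0],[0,0,0,0],[0,0,0,0],[0,0,0,0],[0,0,0,0]]' 1 50; python3 go.py
```

```text
t: 23.88
eef_pos: [0.4349, -0.3494, -0.0177]
tool_rot: [0.0, 0.841, 0.54, 0.0]
contact_force: [0.9, 0.4, 0.7]
gripper_width: 1.001
grasp_force: 0.0
t: 24.38
eef_pos: [0.4351, -0.3498, -0.0173]
tool_rot: [0.001, 0.841, 0.54, 0.0]
contact_force: [0.0, 0.3, 6.4]
gripper_width: 0.74
grasp_force: 55.8
t 24.38 p [ 0.4351 -0.3498 -0.0173] objyaw -24.59 tilt [ 0.001 -0.001] F [0.  0.3 6.4] w 0.74 q [ 0.8   0.59 -0.3   1.97  0.29  0.62 -0.12]
```

```bash
python3 -m jog '[[0,0,-1,0],[0,0,-3,0],[0,0,-5,0],[0,0,-6,0],[0,0,-6,0],[0,0,-6,0]]'; python3 go.py .438,-.1882,.04,-1.5
```

```text
t: 24.88
eef_pos: [0.4344, -0.3494, 0.042]
tool_rot: [0.0, 0.841, 0.54, 0.0]
contact_force: [-0.4, -0.3, -1.5]
gripper_width: 0.741
grasp_force: 55.3
t 24.88 p [ 0.4344 -0.3494  0.042 ] objyaw -24.59 tilt [ 0.001 -0.001] F [-0.4 -0.3 -1.5] w 0.741 q [ 0.83  0.5  -0.34  1.94  0.24  0.73 -0.08]
.438,-.1882,.04,-1.5 -> [14.81 -6.38  0.19] -0.403
```

```bash
python3 -m jog '[[2.5,-1.1,0.1,-0.07],[5,-2.1,0.1,-0.14],[7.5,-3.2,0.1,-0.21],[10,-4.3,0.1,-0.28],[12.5,-5.3,0.1,-0.34],[14.8,-6.4,0.1,-0.4],[14.8,-6.4,0.1,-0.403],[14.8,-6.4,0.1,-0.403],[14.8,-6.4,0.1,-0.403],[14.8,-6.4,0.1,-0.403]]'; python3 go.py .438,-.1882,-.0085,-1.5
```

```text
t: 25.72
eef_pos: [0.4373, -0.1891, 0.0402]
tool_rot: [-0.0, 0.717, 0.697, -0.0]
contact_force: [-0.9, -0.8, -2.5]
gripper_width: 0.74
grasp_force: 55.3
t 25.72 p [ 0.4373 -0.1891  0.0402] objyaw -1.62 tilt [-0.001 -0.   ] F [-0.9 -0.8 -2.5] w 0.74 q [ 0.67  0.42 -0.48  2.12  0.3   0.67 -0.04]
.438,-.1882,-.0085,-1.5 -> [0.09 0.07 4.87] -0.002
```

```bash
python3 -m jog '[[0.1,0.1,1,0],[0.1,0.1,2.2,0],[0.1,0.1,3.4,0],[0.1,0.1,4.2,0],[0.1,0.1,4.6,0],[0.1,0.1,4.7,0],[0.1,0.1,4.7,0],[0.1,0.1,4.7,0]]'; python3 go.py .438,-.1882,-.0093,-1.5
```

```text
t: 26.38
eef_pos: [0.4391, -0.1872, -0.006]
tool_rot: [0.0, 0.716, 0.698, 0.0]
contact_force: [0.5, -0.5, -0.9]
gripper_width: 0.746
grasp_force: 55.3
t 26.38 p [ 0.4391 -0.1872 -0.006 ] objyaw -1.5 tilt [ 0.001 -0.   ] F [ 0.5 -0.5 -0.9] w 0.746 q [ 0.63  0.5  -0.43  2.14  0.38  0.57 -0.1 ]
.438,-.1882,-.0093,-1.5 -> [-0.1  -0.11  0.33] -0.0
```

```bash
python3 -m jog '[[-0.1,-0.1,0.1,0],[-0.1,-0.1,0.2,0],[-0.1,-0.1,0.3,0],[-0.1,-0.1,0.35,0],[-0.1,-0.1,0.35,0],[-0.1,-0.1,0.35,0]]'; python3 go.py .438,-.1882,-.0093,-1.5
```

```text
t: 26.88
eef_pos: [0.4379, -0.1882, -0.0093]
tool_rot: [0.0, 0.716, 0.698, -0.0]
contact_force: [-2.2, 0.2, 5.1]
gripper_width: 0.745
grasp_force: 55.9
t 26.88 p [ 0.4379 -0.1882 -0.0093] objyaw -1.5 tilt [ 0.    -0.001] F [-2.2  0.2  5.1] w 0.745 q [ 0.62  0.5  -0.42  2.15  0.38  0.56 -0.11]
.438,-.1882,-.0093,-1.5 -> [ 0.01  0.01 -0.  ] -0.0
```

```bash
python3 -m jog '[[0,0,0,0],[0,0,0,0],[0,0,0,0],[0,0,0,0],[0,0,-2,0],[0,0,-5,0],[0,0,-9,0],[0,0,-12,0],[0,0,-12,0],[0,0,-12,0]]' -1; python3 go.py .55,-.33,.12,-20
```

```text
t: 27.72
eef_pos: [0.4391, -0.1887, 0.1119]
tool_rot: [0.002, 0.716, 0.698, 0.001]
contact_force: [0.0, 0.1, -0.8]
gripper_width: 1.001
grasp_force: 0.0
t 27.72 p [ 0.4391 -0.1887  0.1119] objyaw -1.52 tilt [ 0.004 -0.002] F [ 0.   0.1 -0.8] w 1.001 q [ 0.73  0.3  -0.53  2.07  0.21  0.82  0.05]
.55,-.33,.12,-20 -> [-13.84  11.46  -0.74] 0.323
```

```bash
python3 -m jog '[[-13.8,11.5,-0.7,0.32],[-13.8,11.5,-0.7,0.32],[-13.8,11.5,-0.7,0.32],[-13.8,11.5,-0.7,0.32],[-13.8,11.5,-0.7,0.32],[-13.8,11.5,-0.7,0.32],[-13.8,11.5,-0.7,0.32]]'; python3 - <<'E'
from h import *; from station import bot
C=[bot.read_camera("top") for _ in range(5)]; c=dict(C[0]); c["depth"]=np.median([k["depth"] for k in C],0)
px=np.mean([k["pixels"] for k in C],0).astype(np.uint8)
H=hmap(c)
blob(c,H>.066,(330,195,378,240),.072,"block"); blob(c,H>.070,(265,190,328,242),.077,"push"); blob(c,H>.052,(290,140,343,182),.059,"pull"); blob(c,H>.033,(230,140,292,192),.04,"sand")
cv2.imwrite("pics/t3.png",cv2.resize(px[135:250,225:385],(800,575),interpolation=cv2.INTER_CUBIC)[:,:,::-1])
E
```

```text
t: 28.3
eef_pos: [0.5481, -0.3285, 0.1149]
tool_rot: [-0.002, 0.818, 0.575, -0.001]
contact_force: [0.4, -0.1, 0.6]
gripper_width: 0.998
grasp_force: 0.0
block cen [ 0.4394 -0.1877] rect [ 439.4 -187.2] [63. 59.] a 88.8 pcayaw 0.2 n 413
push cen [ 4.432e-01 -4.000e-04] rect [ 4.432e+02 -4.000e-01] [103.  34.] a 76.5 pcayaw -13.4 n 364
pull cen [ 0.622  -0.0714] rect [622.4 -72. ] [ 11. 102.] a 3.7 pcayaw 3.6 n 106
sand cen [0.6088 0.105 ] rect [608.8 104.9] [ 63. 109.] a 11.3 pcayaw 11.7 n 668
```

View pics/t3.png

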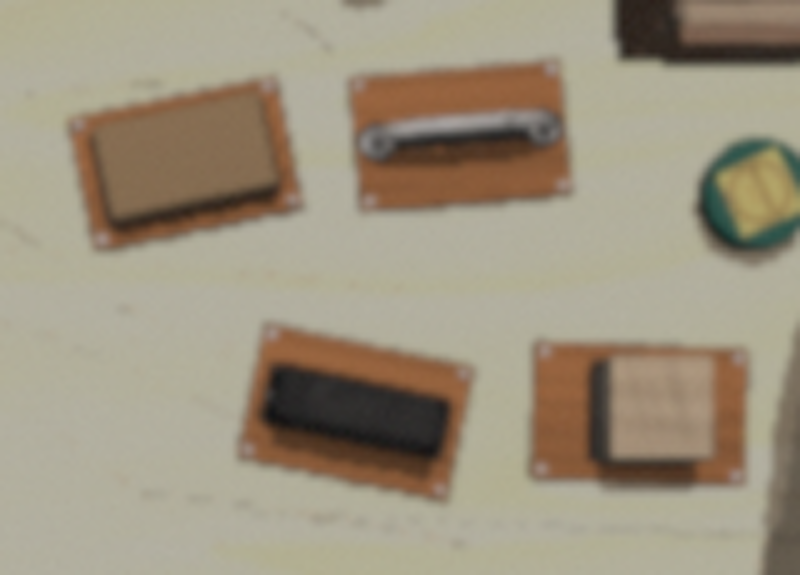

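All four pieces are upright on the right boards in the picture. The block (crop 660,410) and cork (185,155) are within about 1.5 mm. Pull (460,130) and push (357,410) sit 2–3 mm toward +y. There is plenty of time, so I'll nudge both, starting with the pull.

```bash
python3 - <<'E'
from h import *; c=np.load("top0.npy",allow_pickle=True).item()
print(ray(c,[[300.4,163],[334,160.4],[317.2,161.7]],.012))
E
python3 go.py .6228,-.0734,.1,3.75
```

```text
[[ 0.61891046 -0.02208067]
 [ 0.62527549 -0.13194392]
 [ 0.62209096 -0.07697744]]
t 28.55 p [ 0.5485 -0.3277  0.117 ] objyaw -19.75 tilt [-0.001  0.   ] F [-0.1 -0.1 -0.4] w 1.002 q [ 0.73  0.53 -0.39  1.69  0.23  0.97 -0.1 ]
.6228,-.0734,.1,3.75 -> [26.45 -1.59  1.71] -0.41
```

The pull's feet (top pixels (300.4,163) and (334,160.4)) put its middle 1–2 mm to the other side of the silhouette centre. The bow and foot estimates therefore bracket it, and no nudge is needed. The push handle is about 2 mm off, which is as good as the calibration. I'm handing in.

```bash
python3 -c "
from station import bot
print(bot.hand_in())"
```

```text
the job is handed in; nothing more can be done
None
```

I put all four pieces upright on their matching boards and handed the job in at about 28.6 s; the cork block and square block measured within about 1.5 mm of centre, and the two handles within about 2–3 mm.

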